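# Assemble a chilled dressing server and snap its cap on

### The job

Put the dressing server together on the cooler's prep table: stand the open steel liner in the white crock, let go of it, and then stand the white dressing jar (studded end up) in the liner, letting go of that too. Then put the grey cap over the stud on the jar and press it straight down until it clicks, and keep pressing firmly after the click so that it sits fully home on the jar's shoulder. Finish while still pressing the cap down with the gripper on it: do not let go; leave the pan, the lidded tub and the spoon alone.

Things in the scene. Friction and masses are not known exactly. Their poses are not given: they have to be found in the camera images.
- crock: White glazed round crock, open at the top, fixed to the table (it does not slide). Outside diameter 90 mm, inside diameter 76 mm, 62 mm high, inner floor 8 mm above its underside. Origin: centre of its underside; z up.
- liner: Loose plain steel open pot, straight-sided, standing upright. Outside diameter 64 mm, wall 3.5 mm, inside diameter 57 mm, 92 mm high, inner floor 4 mm above its underside; about 0.25 kg. In the crock its rim is 38 mm above the crock's rim, so hold it across the outside near its rim. Origin: centre of its underside; z up.
- jar: Loose closed white jar, upright, about 0.25 kg: cylinder of diameter 49 mm up to a flat shoulder 125 mm above its underside; a central stud, diameter 24.4 mm, rises 20 mm more (top 6 mm tapers to 18 mm). Four sprung steel balls stick out of the stud to 16.5 mm from the axis, 8.3 mm above the shoulder. In the liner its shoulder is 37 mm above the liner's rim. Origin: centre of its underside; z up.
- shoulder: The flat ring on top of the jar round the foot of the stud, diameter 49 mm, part of the jar. Origin: centre of its top face, on the jar's axis, 125 mm above the jar's underside; z along the stud. The cap's bottom edge ends on this face.
- cap: Loose grey cap, mouth down, 50 g: skirt diameter 42 mm, 26 mm high, round knob on top 30 mm wide, 26 mm high. Mouth 28 mm wide, inner lip 3 mm high, above it 36 mm wide to 22 mm deep. On the stud the lip meets the balls 13 mm above the shoulder; the push rises to about 12 N at 9 mm, drops (click) below 8 mm, and the shoulder then stops it hard. Origin: centre of its underside; z to the knob.
- pan: Bystander: open steel pan, 100 x 170 x 65 mm high, loose. Origin: centre of its underside.
- tub: Bystander: clear round tub with a white lid, diameter 90 mm, 75 mm high, loose. Origin: centre of its underside.
- spoon: Bystander: steel spoon lying on the table, loose. Origin: on its underside near its middle, x along it towards the bowl.
Things that resemble listed ones, but are neither listed nor needed, are in the scene too. What is shaped like the jar but purple is not meant.

How it is judged:
By the outcome, as a careful person would: the job done as asked, in the order asked, and still so for the second after the job is handed in, while the arm keeps its last pose, push and grip.
It also fails if it takes over 70 s, if anything falls off the work surface, if the arm or the gripper's body presses on something with over 40 N, if the wrist force passes 120 N, or if a joint passes its speed limit or range.

### The arm

A 6-joint arm with a two-finger parallel gripper is mounted at the origin on the work surface. World frame = base frame: x ahead of the robot, y to its left, z up, the work surface at z = 0. Lengths are in mm, angles in degrees, forces in N, time in s.
With the tool pointing down it reaches from about 300 to 850 mm from the base axis. Payload 4.2 kg.
Tool frame: the origin (TCP) lies at the very end of the fingers, on their centre line; the grasp point (between the pads) lies 19 mm behind it (env.tcp_to_grasp is the distance from the TCP to the grasp point, in mm); z points along the fingers, y is the line along which they close (so a half turn about z gives the same grasp; the last joint's range is limited). The gripper opens to 91 mm and grips with 3 to 60 N. Pads are 32 mm wide; open, the fingers measure 118 mm over their backs; the gripper's body (76 mm by 178 mm) begins 60 mm behind the grasp point.
Start: joints at [73.969, 18.312, 89.639, -0, 72.044, -1.146], TCP at [147.712, 555.722, 186.576] pointing down, gripper open.
Joint ranges: [-177.97, 177.97], [-48.28, 115.42], [12.27, 149.76], [-77.06, 257.06], [2.81, 150.46], [-146.56, 146.56]. Speed limits (degrees/s): [147.25, 147.25, 180, 180, 180, 180].

### API

Orientations are given as [roll, pitch, yaw] about the fixed x, y, z axes, in that order (R = Rz(yaw) Ry(pitch) Rx(roll)).
In Python, from workcell import env gives the robot as it stands.
- The arm moves only by the tool move_arm, never from a script. Its argument "plan" is a list of rows, each a list of 3 entries, a list of its own where there are three numbers: the shift along the world's x, y, z in cm, then the turn about the world's z in degrees, then the closure, from 0 (fully open) to 1 (shut). In form: [[[x, y, z], turn, claw], ...]. A call has 1 to 5 rows; each row shifts and turns the commanded pose from where the row before left it; what a row does not reach is not made up. A row lasts 1/10 s, in which the tool goes at most 50 mm and 8.59 degrees, less where a joint would pass 70% of its speed; a pose out of reach is approached as far as the arm can. A call is refused whole if a number of a shift passes 5 or a number of a turn 8.59, either way. A call with a gripper value outside its range is refused whole. The fingers move at their own pace and stop on an object; "squeeze" is the grip in N (left out, the last holds). Time passes only in rows, so rows that do not move let the fingers close. It gives the time, the measured TCP pose, the force, the opening and the grip force at its end, in the units of the state.
- env.state(): the state, without advancing time (a new reading comes with each control period).
- env.grab_frame(name): name is "scene" or "side" or "wrist"; returns a dict with "frame" (384x512x3 uint8, red, green, blue), "z_map" (384x512 float32, mm along the optical axis (not along the pixel's ray), 0 where there is no reading), "fovy" (degrees; the focal length in pixels is half the picture's height over the tangent of half this angle, whatever the lens; pixels are square), "cx", "cy" (the principal point, pixels), "position" and "orientation" of the camera in the world. Camera axes: x right, y down, z forward; pixel columns grow to the right and rows downward; lengths in mm; the calibration is good to about 2 mm. A picture is of the moment at which its call begins.
- env.job_done(): hands the job in; it is judged then, once.
Trained networks look in a picture, given as the dict that the camera call returned (one of the last four; its "shot" number tells which), for a name from the list of things; names that differ only in an ending like _2 or _b are one class to them, and where a whole thing is asked for, a point or a joint stands for the part that bears it (a point fixed in the world has none). Each returns a list of dicts, best first, with "score" (0 to 1); they miss things now and then, are a little off and sometimes report something else, mostly with a low value. They report only what shows in the picture. A call takes as long as a camera call. They do not tell look-alikes from the thing itself.
- env.search_frame(picture, label): "point" ([column, row] in pixels, amid what is visible of it).
- env.landmark_of(picture, label): "point" ([column, row] in pixels: a listed point, or the origin of a listed thing).
The state is a dict: "time_s": time; "qpos": joint angles; "qvel": joint speeds; "effort": joint torques, N m; "ee_pos": TCP position; "ee_rot": TCP orientation; "force": force on the tool from outside, world axes, zero at the start; "torque": the same for the moment, N m; "gripper_width": finger opening in mm; "gripper_force": force on a finger pad.
Only numpy, scipy, OpenCV 4.12 (cv2) and the standard library are available. Lean on these libraries where they do the work, as an engineer would, in place of code of your own. Each camera call takes 0.05 s, during which the arm holds its last target. There are 200 camera calls.

## Working session

There is one attempt and no reset: what is moved stays moved. The work goes in short steps, Python scripts to look and compute and a tool call to move; the robot and the scene stay as the last step left them, time stands still between calls to the robot, and variables do not carry over. Pictures are saved under pics/ and viewed, at most 10 in all, crops included, and the job is handed in when it is done.

Besides the shell and the picture viewer there is one more tool, called after "Request:" by a JSON object that holds its "api" and its "payload", one argument or row to a line. move_arm: Moves the arm, as the interface text tells. Its arguments: {"type":"object","properties":{"plan":{"type":"array","items":{"type":"array"}},"squeeze":{"type":"number"}},"required":["plan"]}

```bash
mkdir -p pics; cat > h.py <<'E'
import numpy as np, cv2
from scipy.spatial.transform import Rotation as R
from workcell import env
def rot(o):
    o=np.array(o,float)
    return o if o.shape==(3,3) else R.from_euler('xyz',o,degrees=True).as_matrix()
def cloud(p):
    h,w=p["z_map"].shape; f=h/2/np.tan(np.radians(p["fovy"])/2)
    v,u=np.mgrid[:h,:w]; z=p["z_map"].astype(float)
    c=np.stack([(u-p["cx"])/f*z,(v-p["cy"])/f*z,z],-1)
    W=c@rot(p["orientation"]).T+np.array(p["position"]); W[z==0]=np.nan
    return W
def save(p,n,crop=None,s=1):
    im=p["frame"][...,::-1]
    if crop: a,b,c,d=crop; im=im[b:d,a:c]
    cv2.imwrite("pics/"+n,cv2.resize(im,None,fx=s,fy=s,interpolation=cv2.INTER_CUBIC))
E
python3 - <<'E'
from h import *
np.set_printoptions(precision=1,suppress=True)
ims=[]
for n in("scene","side"):
    p=env.grab_frame(n); W=cloud(p); np.savez(f"{n}.npz",W=W,f=p["frame"]); save(p,n+".png",None,1.5)
    print(n,p["position"],p["orientation"],p["fovy"])
    for l in "crock liner jar shoulder cap pan tub spoon".split():
        for d in env.search_frame(p,l)[:4]:
            c,r=map(int,np.round(d["point"])); print(l,d["point"],round(d["score"],2),W[min(r,383),min(c,511)])
E
```

```text
scene [1031.5 -390.5  667.2] [-134.4    0.5   46.2] 55.68399578750862
crock [316.1, 135.9] 0.86 [530.2 293.6  61.5]
liner [103.4, 247.7] 0.74 [ 493.6 -320.    81.4]
jar [236.2, 216.9] 0.82 [622.1 -80.5  89.5]
jar [198.1, 189.4] 0.61 [514.5 -96.9 108.3]
jar [351.0, 195.1] 0.59 [711.  225.9   4.5]
jar [199.6, 178.4] 0.47 [506.3 -82.3 126.6]
shoulder [226.8, 203.3] 0.75 [605.3 -87.7 125. ]
cap [254.8, 180.3] 0.87 [515.1  72.6  26.3]
pan [353.3, 195.0] 0.8 [713.1 232.4   1.4]
pan [101.6, 248.5] 0.16 [ 490.8 -321.2   79.8]
tub [314.0, 242.0] 0.94 [774.   -4.   75.9]
spoon [200.8, 325.9] 0.72 [ 730.1 -264.8   19.3]
side [ 256.7 -849.2  810.9] [-128.2    0.3  -21.6] 47.65681928699715
crock [190.1, 155.0] 0.66 [487.3 284.8  57.7]
liner [252.4, 307.0] 0.89 [ 447.9 -347.1   93.3]
liner [271.1, 159.3] 0.32 [745.4 240.3   4.9]
jar [232.4, 226.8] 0.85 [ 490.9 -104.    85.2]
jar [267.3, 214.0] 0.85 [588.  -93.9  87.3]
shoulder [230.2, 213.9] 0.7 [ 488.6 -100.6  125.4]
shoulder [264.4, 200.2] 0.57 [585.1 -80.2 123.4]
shoulder [213.8, 199.8] 0.53 [497.5  73.   33.6]
cap [211.0, 199.3] 0.57 [489.9  76.1  37.3]
pan [272.2, 157.1] 0.83 [751.5 246.2   7.7]
tub [302.7, 191.5] 0.79 [733.6 -10.3  53.4]
spoon [341.6, 267.7] 0.97 [ 713.9 -264.6   11. ]
```

View pics/scene.png

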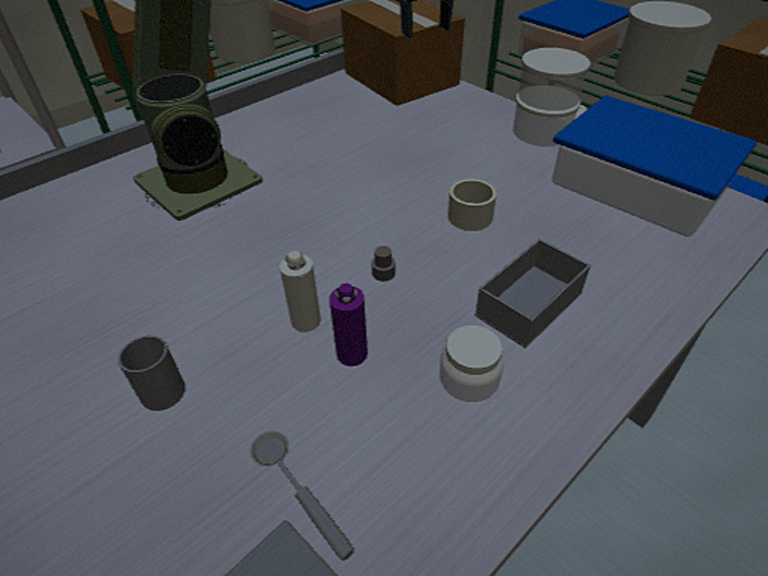

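View pics/side.png

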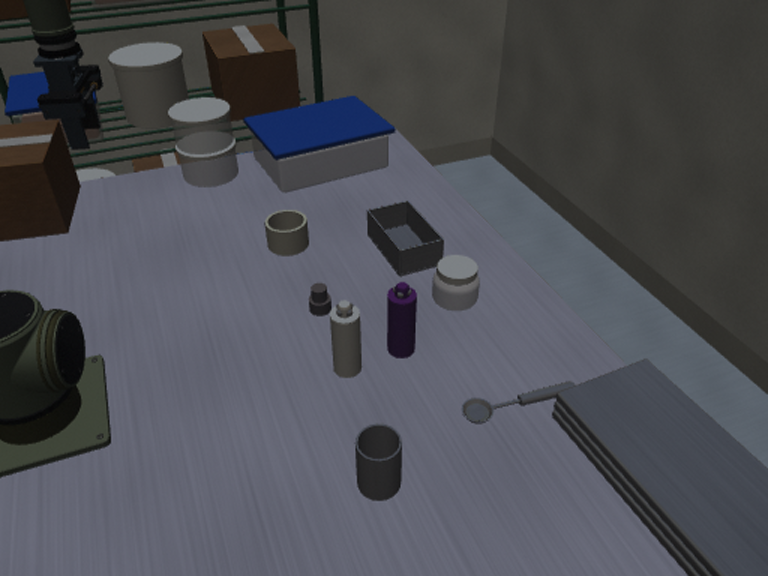

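The white jar shows at scene px (199,193) and side (231,226). The purple look-alike is at (233,216) in scene and (267,213) in side, and it's excluded. The crock is at (315,136), the liner at (102,248) and the cap at (255,177). Next I'll fit axes to the points and confirm the white jar in one crop.

```bash
python3 - <<'E'
from h import *
from scipy.optimize import least_squares
np.set_printoptions(precision=1,suppress=True)
D={n:np.load(n+".npz") for n in("scene","side")}
im=[cv2.resize(D["scene"]["f"][160:250,170:260,::-1],(390,390)),cv2.resize(D["side"]["f"][180:270,195:285,::-1],(390,390))]
cv2.imwrite("pics/crop.png",np.hstack(im))
# name: guess, zlo,zhi, radius
T={"crock":(505,285,15,58,45),"liner":(470,-335,15,86,32),"jar":(497,-92,15,118,24.5),"purple":(600,-85,15,118,24.5),"cap":(497,72,6,22,21),"tub":(760,0,10,40,45)}
for k,(x,y,a,b,r) in T.items():
    for n in D:
        P=D[n]["W"].reshape(-1,3); P=P[~np.isnan(P[:,0])]
        c=np.array([x,y],float)
        for _ in range(4):
            d=np.hypot(*(P[:,:2]-c).T); m=(P[:,2]>a)&(P[:,2]<b)&(d<r+20)
            Q=P[m]
            # outer surface only: facing camera
            s=least_squares(lambda q:np.hypot(Q[:,0]-q[0],Q[:,1]-q[1])-r,c,loss="soft_l1",f_scale=1.5); c=s.x
        top=P[(np.hypot(*(P[:,:2]-c).T)<r+3)][:,2]
        fr=least_squares(lambda q:np.hypot(Q[:,0]-q[0],Q[:,1]-q[1])-q[2],[*c,r],loss="soft_l1",f_scale=1.5).x
        print(k,n,c,"free",fr,len(Q),"res",np.median(np.abs(s.fun)),"ztop",np.percentile(top,[90,99]))
E
```

```text
crock scene [500.7 321.1] free [501.7 320.   41.5] 634 res 3.234016854089301 ztop [60.5 62.6]
crock side [498.6 322.9] free [498.2 321.4  41.6] 519 res 3.094903318345949 ztop [60.9 64.6]
liner scene [ 461.1 -318.7] free [ 461.9 -318.9   30.2] 1171 res 1.558826960671901 ztop [89.4 92.4]
liner side [ 459.2 -318. ] free [ 459.  -318.6   30.2] 1055 res 1.7276424041154854 ztop [90.3 94.1]
jar scene [493.8 -82.9] free [494.1 -83.   24.2] 656 res 0.5400138214062782 ztop [132.3 145.3]
jar side [493.9 -80.7] free [493.8 -81.1  24.1] 584 res 0.6540642752805663 ztop [132.1 146.2]
purple scene [598.6 -73.3] free [598.9 -73.5  24.2] 681 res 0.44264279635966375 ztop [134.  145.5]
purple side [598.7 -71.1] free [598.4 -71.6  24.1] 569 res 0.7126698933143807 ztop [132.1 146. ]
cap scene [498.4  87.2] free [498.5  87.1  20.9] 71 res 0.5907655778451257 ztop [51.5 53.1]
cap side [498.2  89.2] free [498.2  89.4  21.1] 60 res 1.0812410524064138 ztop [52.3 54.8]
tub scene [754.6  23.1] free [754.8  22.9  44.8] 335 res 0.3613321656176893 ztop [75.2 76.3]
tub side [754.3  25.3] free [753.9  24.8  44.5] 254 res 1.035834612383912 ztop [76.  77.9]
```

View pics/crop.png

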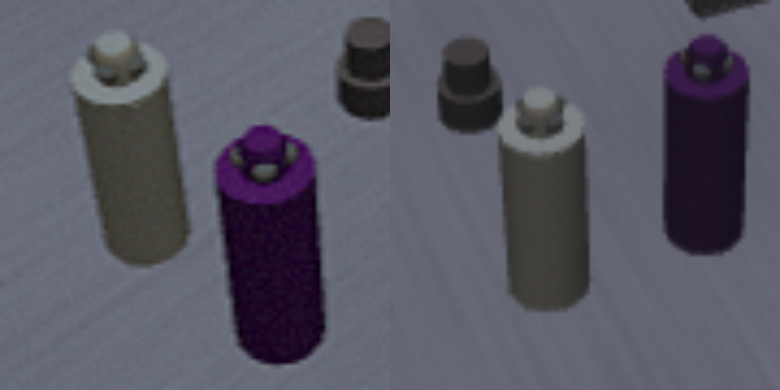

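White jar confirmed: it's left of the purple one in both halves of the crop, at (494,-82). The crock and liner fits mixed inner and outer walls, so I'm refitting them with a two-wall model.

```bash
cat >> h.py <<'E'
from scipy.optimize import least_squares
def fit2(P,c,zlo,zhi,ro,ri):
    "fit circle centre with an outer and inner wall"
    P=P.reshape(-1,3); P=P[~np.isnan(P[:,0])]; c=np.array(c,float)
    for _ in range(4):
        d=np.hypot(*(P[:,:2]-c).T); Q=P[(P[:,2]>zlo)&(P[:,2]<zhi)&(d<ro+10)&(d>ri-10)]
        def f(q):
            d=np.hypot(Q[:,0]-q[0],Q[:,1]-q[1]); a,b=d-ro,d-ri
            return np.where(abs(a)<abs(b),a,b)
        s=least_squares(f,c,loss="soft_l1",f_scale=1.5); c=s.x
    return c,len(Q),np.median(abs(s.fun))
E
python3 - <<'E'
from h import *
for n in("scene","side"):
    W=np.load(n+".npz")["W"]
    print(n,fit2(W,(500,322),15,62,45,38),fit2(W,(460,-318),15,91,32,28.5))
s=env.state(); print({k:np.round(s[k],1) for k in("ee_pos","ee_rot","force","gripper_width")})
E
```

```text
scene (array([499.35152593, 323.26032831]), 769, np.float64(0.9499307020889134)) (array([ 459.98397822, -318.67820355]), 1315, np.float64(0.5185282577545465))
side (array([498.80302481, 324.53967275]), 607, np.float64(1.3246749669014477)) (array([ 459.7185722 , -316.70776983]), 1148, np.float64(0.548659329515301))
{'ee_pos': array([147.7, 555.7, 186.6]), 'ee_rot': array([180. ,  -0. , 165.1]), 'force': array([ 0.3,  0.7, -0.2]), 'gripper_width': np.float64(90.9)}
```

Request:
{"api": "move_arm", "payload": {
  "plan": [
    [[2.5,-3.6,0.6],0,0],
    [[2.5,-3.6,0.6],0,0],
    [[2.5,-3.6,0.6],0,0],
    [[2.5,-3.6,0.6],0,0],
    [[2.5,-3.6,0.6],0,0]
  ],
  "squeeze": 30
}}

```text
time_s: 1.4
ee_pos: [273.4, 374.3, 217.0]
ee_rot: [180.0, 0.0, 165.1]
force: [0.7, -0.3, 0.7]
gripper_width: 91.2
gripper_force: 0.0
```

Request:
{"api": "move_arm", "payload": {
  "plan": [
    [[2.5,-3.6,0.6],0,0],
    [[2.5,-3.6,0.6],0,0],
    [[2.5,-3.6,0.6],0,0],
    [[2.5,-3.6,0.6],0,0],
    [[2.5,-3.6,0.6],0,0]
  ]
}}

```text
time_s: 1.9
ee_pos: [398.5, 194.2, 247.1]
ee_rot: [180.0, 0.0, 165.1]
force: [0.1, 0.0, -0.2]
gripper_width: 91.5
gripper_force: 0.0
```

Request:
{"api": "move_arm", "payload": {
  "plan": [
    [[0.6,-4.7,0],0,0],
    [[0.6,-4.7,0],0,0],
    [[0.6,-4.7,0],0,0],
    [[0.6,-4.7,0],0,0],
    [[0.6,-4.7,0],0,0]
  ]
}}

```text
time_s: 2.4
ee_pos: [427.6, -41.2, 246.9]
ee_rot: [180.0, 0.1, 165.1]
force: [1.5, 0.5, 0.0]
gripper_width: 91.4
gripper_force: 0.0
```

Request:
{"api": "move_arm", "payload": {
  "plan": [
    [[0.6,-4.7,0],0,0],
    [[0.6,-4.7,0],0,0],
    [[0.6,-4.7,0],0,0],
    [[0.6,-4.7,0],0,0],
    [[0.6,-4.7,0],0,0]
  ]
}}

```text
time_s: 2.9
ee_pos: [457.6, -276.3, 246.8]
ee_rot: [180.0, 0.0, 165.1]
force: [0.2, 0.5, -0.1]
gripper_width: 91.2
gripper_force: 0.0
```

Request:
{"api": "move_arm", "payload": {
  "plan": [
    [[0.2,-4.2,0],0,0],
    [[0,0,-4],0,0],
    [[0,0,0],0,0]
  ]
}}

```text
time_s: 3.2
ee_pos: [456.7, -315.3, 201.8]
ee_rot: [179.8, -0.6, 165.0]
force: [-1.1, 0.9, -0.7]
gripper_width: 91.4
gripper_force: 0.0
```

```bash
python3 - <<'E'
from h import *
p=env.grab_frame("wrist"); W=cloud(p); print(p["position"],p["orientation"])
print(env.state()["ee_pos"],fit2(W,(460,-318),15,95,32,28.5))
Z=W[...,2]; 
Q=W[(Z>88)&(Z<97)]; print(len(Q),np.nanmin(Q,0),np.nanmax(Q,0))
E
```

```text
[ 392.17130137 -299.29242004  400.32773254] [166.37539599  -0.2639271   74.99835502]
[ 458.009511   -315.37268795  204.38149542] (array([ 460.69428041, -318.24023357]), 1658, np.float64(0.30191719724119714))
789 [ 428.93188448 -349.75107355   88.00632617] [514.4279422  -80.62467     96.92087175]
```

Request:
{"api": "move_arm", "payload": {
  "plan": [
    [[0.1,0,-4.5],0,0],
    [[0,0,-4.5],0,0],
    [[0,0,-4],0,0],
    [[0,0,-1.9],0,0],
    [[0,0,0],0,0]
  ]
}}

```text
time_s: 3.75
ee_pos: [460.0, -314.6, 56.6]
ee_rot: [179.9, -0.2, 165.2]
force: [-0.4, -0.7, 1.1]
gripper_width: 91.2
gripper_force: 0.0
```

Request:
{"api": "move_arm", "payload": {
  "plan": [
    [[0,0,0],0,1],
    [[0,0,0],0,1],
    [[0,0,0],0,1],
    [[0,0,0],0,1],
    [[0,0,0],0,1]
  ],
  "squeeze": 30
}}

```text
time_s: 4.25
ee_pos: [461.6, -317.3, 59.1]
ee_rot: [-179.9, 0.2, 165.1]
force: [-0.4, -1.6, 6.5]
gripper_width: 63.2
gripper_force: 30.0
```

Request:
{"api": "move_arm", "payload": {
  "plan": [
    [[0,0,1],0,1],
    [[0,0,3],0,1],
    [[0,0,4.5],0,1],
    [[0,0,4.5],0,1],
    [[0,0,4],0,1]
  ]
}}

```text
time_s: 4.75
ee_pos: [460.2, -315.7, 229.5]
ee_rot: [180.0, -0.0, 165.1]
force: [0.4, -0.3, -3.2]
gripper_width: 63.2
gripper_force: 30.0
```

Request:
{"api": "move_arm", "payload": {
  "plan": [
    [[0,3,0],0,1],
    [[0,4.5,0],0,1],
    [[0,4.5,0],0,1],
    [[0,4.5,0],0,1],
    [[0,4.5,0],0,1]
  ]
}}

```text
time_s: 5.25
ee_pos: [459.6, -104.3, 227.3]
ee_rot: [180.0, -0.1, 165.1]
force: [0.1, -0.2, -3.1]
gripper_width: 62.8
gripper_force: 30.0
```

Request:
{"api": "move_arm", "payload": {
  "plan": [
    [[0,4.5,0],0,1],
    [[0,4.5,0],0,1],
    [[0,4.5,0],0,1],
    [[0,4.5,0],0,1],
    [[0,4.5,0],0,1]
  ]
}}

```text
time_s: 5.75
ee_pos: [459.4, 120.5, 227.4]
ee_rot: [-180.0, -0.1, 165.1]
force: [0.5, 0.5, -3.2]
gripper_width: 62.6
gripper_force: 30.0
```

Request:
{"api": "move_arm", "payload": {
  "plan": [
    [[0.9,4.5,0],0,1],
    [[1,4.5,0],0,1],
    [[1,4.5,0],0,1],
    [[1,4,-2],0,1],
    [[0,3,-3],0,1]
  ]
}}

```text
time_s: 6.25
ee_pos: [501.2, 327.1, 178.1]
ee_rot: [179.8, 0.2, 165.2]
force: [0.5, -0.3, -3.0]
gripper_width: 63.1
gripper_force: 30.0
```

Request:
{"api": "move_arm", "payload": {
  "plan": [
    [[0,0,0],0,1],
    [[0,0,0],0,1],
    [[0,0,0],0,1]
  ]
}}

```text
time_s: 6.55
ee_pos: [500.1, 323.0, 178.4]
ee_rot: [180.0, 0.1, 165.1]
force: [0.3, -0.1, -2.2]
gripper_width: 63.0
gripper_force: 30.0
```

```bash
python3 - <<'E'
from h import *
print(env.state()["ee_pos"],env.state()["force"])
for n in("scene","side","wrist"):
    p=env.grab_frame(n);W=cloud(p); 
    print(n,fit2(W,(499,324),15,62,45,38))
    for a in(122,140,160): print(fit2(W,(499,324),a,a+30,32,28.5))
    save(p,n+"2.png",None,1)
E
```

```text
[500.1013853  322.95339107 178.35196596] [ 0.2673706  -0.12025104 -2.17330674]
scene (array([499.34797379, 323.38701614]), 762, np.float64(0.8816267516730889))
(array([500.64889942, 317.75842124]), 223, np.float64(0.7672770455144899))
(array([499.86025079, 318.268307  ]), 233, np.float64(0.8973736388315672))
(array([499.54923751, 320.96414656]), 282, np.float64(0.7925577900378418))
side (array([498.75031608, 325.2426733 ]), 604, np.float64(1.3382295865696108))
(array([496.96635999, 323.55563464]), 180, np.float64(0.938162204552512))
(array([496.52875823, 323.21125726]), 181, np.float64(0.9565510248275473))
(array([496.90265711, 322.95495345]), 186, np.float64(0.9376963927314463))
wrist (array([500.69728449, 323.89411413]), 736, np.float64(0.985375996404521))
(array([492.39827674, 324.7413735 ]), 2082, np.float64(1.2037528128723025))
(array([497.62218769, 322.91939529]), 1566, np.float64(0.2807725641781911))
(array([498.36114661, 322.76382481]), 1462, np.float64(0.305109817851525))
```

Request:
{"api": "move_arm", "payload": {
  "plan": [
    [[0.1,0.1,-3],0,1],
    [[0,0,-2],0,1],
    [[0,0,-1],0,1],
    [[0,0,-2],0,1],
    [[0,0,-2],0,1]
  ]
}}

```text
time_s: 7.2
ee_pos: [501.9, 324.8, 78.5]
ee_rot: [179.9, 0.1, 165.1]
force: [-0.6, 0.4, -2.6]
gripper_width: 62.9
gripper_force: 30.0
```

Request:
{"api": "move_arm", "payload": {
  "plan": [
    [[0,0,-0.5],0,1],
    [[0,0,-0.3],0,1],
    [[0,0,0],0,1]
  ]
}}

```text
time_s: 7.5
ee_pos: [501.4, 324.9, 70.5]
ee_rot: [179.9, 0.1, 165.1]
force: [-0.3, -0.2, -3.9]
gripper_width: 62.6
gripper_force: 30.0
```

Request:
{"api": "move_arm", "payload": {
  "plan": [
    [[0,0,-0.3],0,1],
    [[0,0,-0.2],0,1],
    [[0,0,0],0,1]
  ]
}}

```text
time_s: 7.8
ee_pos: [501.6, 325.2, 67.0]
ee_rot: [179.9, 0.1, 165.1]
force: [-1.6, -0.7, 6.2]
gripper_width: 63.1
gripper_force: 30.0
```

Request:
{"api": "move_arm", "payload": {
  "plan": [
    [[0,0,0],0,0],
    [[0,0,0],0,0],
    [[0,0,0],0,0],
    [[0,0,0],0,0],
    [[0,0,0],0,0]
  ]
}}

```text
time_s: 8.3
ee_pos: [500.7, 324.8, 64.5]
ee_rot: [180.0, -0.0, 165.1]
force: [-0.4, 0.5, 0.2]
gripper_width: 91.0
gripper_force: 0.0
```

Request:
{"api": "move_arm", "payload": {
  "plan": [
    [[0,0,2],0,0],
    [[0,0,4],0,0],
    [[0,0,5],0,0],
    [[0,-2,5],0,0],
    [[0,-5,2],0,0]
  ]
}}

```text
time_s: 8.8
ee_pos: [502.9, 262.5, 244.3]
ee_rot: [179.6, 0.4, 165.3]
force: [0.8, 0.2, -0.7]
gripper_width: 91.0
gripper_force: 0.0
```

Request:
{"api": "move_arm", "payload": {
  "plan": [
    [[0,-5,0],0,0],
    [[0,-5,0],0,0],
    [[0,-5,0],0,0],
    [[0,-5,0],0,0],
    [[0,-5,0],0,0]
  ]
}}

```text
time_s: 9.3
ee_pos: [500.4, 7.9, 239.7]
ee_rot: [180.0, 0.0, 165.1]
force: [1.0, 0.9, -0.1]
gripper_width: 91.7
gripper_force: 0.0
```

```bash
python3 - <<'E'
from h import *
print(env.state()["ee_pos"])
for n in("scene","side"):
    p=env.grab_frame(n);W=cloud(p); np.savez(n+"3.npz",W=W)
    print(n,fit2(W,(499,324),15,61,45,38),fit2(W,(499,324),64,99,32,28.5))
    Q=W.reshape(-1,3);d=np.hypot(Q[:,0]-499,Q[:,1]-324); print(np.nanpercentile(Q[(d<34),2],[50,90,98]))
E
```

```text
[500.36045791   7.87741251 239.70379143]
scene (array([498.98966458, 323.67487584]), 491, np.float64(0.8753377742464394)) (array([500.51604027, 322.9446527 ]), 422, np.float64(0.8270588760887776))
[ 82.835633    98.14602266 100.1855671 ]
side (array([499.14145514, 325.73179091]), 387, np.float64(1.3372697443287933)) (array([499.16995211, 324.31830339]), 323, np.float64(0.9244186868368267))
[ 83.41944134  98.74109135 101.24598542]
```

Request:
{"api": "move_arm", "payload": {
  "plan": [
    [[-0.3,-4.5,0],0,0],
    [[-0.4,-4.2,0],0,0],
    [[0,0,0],0,0],
    [[0,0,0],0,0]
  ]
}}

```text
time_s: 9.8
ee_pos: [493.8, -77.0, 239.5]
ee_rot: [179.9, -0.0, 165.0]
force: [0.5, 0.2, -0.8]
gripper_width: 91.1
gripper_force: 0.0
```

```bash
python3 - <<'E'
from h import *
print(env.state()["ee_pos"])
p=env.grab_frame("wrist");W=cloud(p)
print(fit2(W,(494,-82),40,120,24.5,24.5)); save(p,"w3.png")
Q=W.reshape(-1,3);d=np.hypot(Q[:,0]-494,Q[:,1]+82);S=Q[(d<30)&(Q[:,2]>122)&(Q[:,2]<128)];print(len(S),(S.max(0)+S.min(0))/2,S.mean(0)); S=Q[(d<20)&(Q[:,2]>140)];print(len(S),S.mean(0))
E
```

```text
[493.76198123 -77.04298809 239.45626868]
(array([495.26792719, -82.65830888]), 256, np.float64(0.12013106258075545))
895 [494.99228771 -82.51171801 124.74624591] [493.16405811 -81.86872657 124.68136764]
324 [494.10827848 -82.33810204 143.85822807]
```

View pics/w3.png

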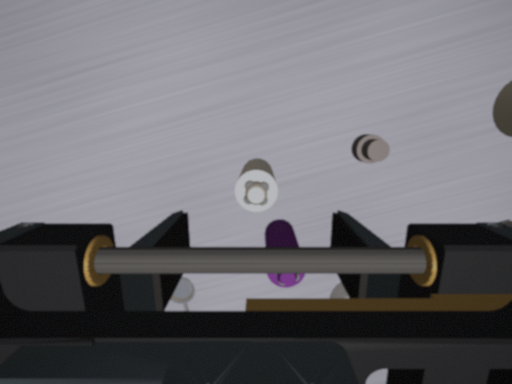

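Looking down, the white jar is at (256,190), the purple one at (285,255) and the cap at (371,149). The wrist fit puts the jar at (494.8,-82.4), matching the other two cameras.

Request:
{"api": "move_arm", "payload": {
  "plan": [
    [[0.1,-0.5,-4.5],0,0],
    [[0,0,-4.5],0,0],
    [[0,0,-3.8],0,0],
    [[0,0,-2],0,0],
    [[0,0,0],0,0]
  ]
}}

```text
time_s: 10.35
ee_pos: [492.5, -80.1, 88.8]
ee_rot: [180.0, -0.4, 165.2]
force: [0.0, -0.3, 0.6]
gripper_width: 91.1
gripper_force: 0.0
```

Request:
{"api": "move_arm", "payload": {
  "plan": [
    [[0,0,0],0,1],
    [[0,0,0],0,1],
    [[0,0,0],0,1],
    [[0,0,0],0,1],
    [[0,0,0],0,1]
  ],
  "squeeze": 30
}}

```text
time_s: 10.85
ee_pos: [495.1, -82.4, 92.2]
ee_rot: [180.0, 0.1, 165.1]
force: [0.4, 0.0, 0.1]
gripper_width: 53.9
gripper_force: 0.0
```

Request:
{"api": "move_arm", "payload": {
  "plan": [
    [[0,0,0],0,1],
    [[0,0,0],0,1],
    [[0,0,0],0,1]
  ]
}}

```text
time_s: 11.15
ee_pos: [495.0, -82.3, 92.0]
ee_rot: [180.0, 0.0, 165.1]
force: [-0.5, 1.0, 3.8]
gripper_width: 47.2
gripper_force: 30.0
```

Request:
{"api": "move_arm", "payload": {
  "plan": [
    [[0,0,1],0,1],
    [[0,0,3],0,1],
    [[0,0,4],0,1],
    [[0,0,4],0,1],
    [[0,0,3],0,1]
  ]
}}

```text
time_s: 11.65
ee_pos: [494.8, -82.4, 244.1]
ee_rot: [-180.0, 0.1, 165.1]
force: [0.0, -0.6, -2.7]
gripper_width: 47.5
gripper_force: 30.0
```

Request:
{"api": "move_arm", "payload": {
  "plan": [
    [[0,3,0],0,1],
    [[0,4,0],0,1],
    [[0,4,0],0,1],
    [[0,4,0],0,1],
    [[0,4,0],0,1]
  ]
}}

```text
time_s: 12.15
ee_pos: [494.0, 109.0, 241.5]
ee_rot: [-180.0, -0.0, 165.1]
force: [1.1, -0.7, -2.7]
gripper_width: 47.3
gripper_force: 30.0
```

Request:
{"api": "move_arm", "payload": {
  "plan": [
    [[0,4,0],0,1],
    [[0,4,0],0,1],
    [[0,4,0],0,1],
    [[0,4,0],0,1],
    [[0.3,3.5,0],0,1]
  ]
}}

```text
time_s: 12.65
ee_pos: [496.8, 304.4, 241.4]
ee_rot: [-179.9, -0.1, 165.2]
force: [-0.1, 0.1, -2.8]
gripper_width: 47.5
gripper_force: 30.0
```

Request:
{"api": "move_arm", "payload": {
  "plan": [
    [[0,2,0],0,1],
    [[0,0,0],0,1],
    [[0,0,0],0,1],
    [[0,0,0],0,1]
  ]
}}

```text
time_s: 13.05
ee_pos: [497.7, 321.2, 241.6]
ee_rot: [-179.9, -0.0, 165.0]
force: [-0.0, -0.7, -2.0]
gripper_width: 47.2
gripper_force: 30.0
```

```bash
python3 - <<'E'
from h import *
print(env.state()["ee_pos"])
for n in("scene","side","wrist"):
    p=env.grab_frame(n);W=cloud(p); y=env.state()["ee_pos"][1]
    print(n,fit2(W,(499.5,324),66,98,32,28.5))
    for a in(145,180,210): print(fit2(W,(499.5,y),a,a+35,24.5,24.5))
    save(p,n+"4.png",(280,60,380,160) if n=="scene" else None,4 if n=="scene" else 1)
E
```

```text
[497.65416321 321.22398542 241.62341481]
scene (array([499.99696737, 322.7901809 ]), 380, np.float64(0.8650227927334964))
(array([496.56711628, 320.44287941]), 181, np.float64(0.7173983736200142))
(array([496.55356713, 320.27261144]), 229, np.float64(0.7557061221295669))
(array([496.52374157, 320.48452804]), 249, np.float64(0.6866398700869318))
side (array([499.17555136, 324.18345948]), 294, np.float64(1.0030894625560123))
(array([496.80644242, 322.62372717]), 140, np.float64(1.1119808616154483))
(array([496.88488587, 322.81493445]), 173, np.float64(1.017946108525912))
(array([496.50536838, 322.28035385]), 184, np.float64(1.2348703169248783))
wrist (array([500.98752518, 324.26292685]), 145, np.float64(0.13040030424378557))
(array([498.15767546, 320.92411089]), 190, np.float64(0.12111014062234382))
(array([498.1783469 , 320.85496411]), 321, np.float64(0.11447764253176373))
(array([498.18600977, 320.79266286]), 470, np.float64(0.12805028008258645))
```

Request:
{"api": "move_arm", "payload": {
  "plan": [
    [[0.3,0.25,0],0,1],
    [[0,0,-2],0,1],
    [[0,0,-1.5],0,1],
    [[0,0,-0.5],0,1],
    [[0,0,0],0,1]
  ]
}}

```text
time_s: 13.7
ee_pos: [500.6, 324.9, 201.0]
ee_rot: [-179.9, -0.1, 165.1]
force: [0.1, 0.3, -2.1]
gripper_width: 47.3
gripper_force: 30.0
```

Request:
{"api": "move_arm", "payload": {
  "plan": [
    [[0,0,-0.5],0,1],
    [[0,0,-0.5],0,1],
    [[0,0,-0.5],0,1],
    [[0,0,-0.5],0,1]
  ]
}}

```text
time_s: 14.1
ee_pos: [500.8, 325.3, 181.3]
ee_rot: [180.0, 0.0, 165.1]
force: [-0.9, -0.1, -2.2]
gripper_width: 47.2
gripper_force: 30.0
```

Request:
{"api": "move_arm", "payload": {
  "plan": [
    [[0,0,-1.5],0,1],
    [[0,0,-1.5],0,1],
    [[0,0,-1.5],0,1],
    [[0,0,-1.5],0,1],
    [[0,0,-1],0,1]
  ]
}}

```text
time_s: 14.6
ee_pos: [500.2, 324.9, 110.3]
ee_rot: [-179.9, -0.1, 165.1]
force: [-0.2, -0.4, -1.6]
gripper_width: 47.3
gripper_force: 30.0
```

Request:
{"api": "move_arm", "payload": {
  "plan": [
    [[0,0,-0.3],0,1],
    [[0,0,-0.2],0,1],
    [[0,0,-0.1],0,1],
    [[0,0,0],0,1]
  ]
}}

```text
time_s: 15.0
ee_pos: [501.0, 325.4, 106.1]
ee_rot: [179.9, 0.0, 165.1]
force: [0.1, -0.1, -3.1]
gripper_width: 47.1
gripper_force: 30.0
```

Request:
{"api": "move_arm", "payload": {
  "plan": [
    [[0,0,-0.2],0,1],
    [[0,0,-0.1],0,1],
    [[0,0,0],0,1]
  ]
}}

```text
time_s: 15.3
ee_pos: [501.5, 325.7, 104.0]
ee_rot: [179.9, 0.1, 165.1]
force: [-0.9, 0.1, 4.5]
gripper_width: 47.1
gripper_force: 30.0
```

Request:
{"api": "move_arm", "payload": {
  "plan": [
    [[0,0,0],0,0],
    [[0,0,0],0,0],
    [[0,0,0],0,0],
    [[0,0,0],0,0],
    [[0,0,0],0,0]
  ]
}}

```text
time_s: 15.8
ee_pos: [500.6, 325.1, 102.3]
ee_rot: [-180.0, -0.0, 165.1]
force: [0.1, -0.3, 0.5]
gripper_width: 84.2
gripper_force: 0.0
```

Request:
{"api": "move_arm", "payload": {
  "plan": [
    [[0,0,2],0,0],
    [[0,0,4],0,0],
    [[0,0,4],0,0],
    [[0,-1.5,4],0,0],
    [[0,-4,0],0,0]
  ]
}}

```text
time_s: 16.3
ee_pos: [503.7, 273.3, 248.4]
ee_rot: [179.5, 0.5, 165.3]
force: [1.2, -1.0, -0.7]
gripper_width: 91.5
gripper_force: 0.0
```

Request:
{"api": "move_arm", "payload": {
  "plan": [
    [[0,-4.5,0],0,0],
    [[0,-4.5,0],0,0],
    [[0,-4.5,0],0,0],
    [[0,-4,0],0,0],
    [[0,0,0],0,0]
  ]
}}

```text
time_s: 16.8
ee_pos: [500.4, 91.1, 242.8]
ee_rot: [-179.9, 0.0, 164.8]
force: [-0.8, 0.8, -0.4]
gripper_width: 91.2
gripper_force: 0.0
```

```bash
python3 - <<'E'
from h import *
print(env.state()["ee_pos"])
for n in("scene","side","wrist"):
    p=env.grab_frame(n);W=cloud(p)
    print(n,"cap skirt",fit2(W,(498.5,88),4,23,21,21),"knob",fit2(W,(498.5,88),29,50,15,15))
    Q=W.reshape(-1,3)
    d=np.hypot(Q[:,0]-498.5,Q[:,1]-88);S=Q[(d<18)&(Q[:,2]>48)];print(len(S),S.mean(0))
    if n!="wrist":
        print("jar",fit2(W,(500,324),103,134,24.5,24.5))
        d=np.hypot(Q[:,0]-500,Q[:,1]-324);S=Q[d<30];print(np.nanpercentile(S[:,2],[50,80,98]),S[S[:,2]>152].mean(0))
        save(p,n+"5.png",(290,60,370,150) if n=="scene" else (160,100,240,190),4)
a=[cv2.imread(f"pics/{n}5.png") for n in("scene","side")];cv2.imwrite("pics/j5.png",np.hstack(a))
E
```

```text
[500.40413654  91.14848451 242.7672216 ]
scene cap skirt (array([498.58950633,  86.88765073]), 81, np.float64(0.568183003538774)) knob (array([498.45126151,  86.9646817 ]), 78, np.float64(0.6782643252833616))
104 [501.87172284  83.74374886 133.56454827]
jar (array([500.29926997, 324.75428554]), 174, np.float64(0.7933122194943021))
[126.22143572 137.79058714 156.45094018] [503.29366167 320.70549786 155.18173753]
side cap skirt (array([498.13095524,  89.35566478]), 76, np.float64(0.8474389223727972)) knob (array([497.64608568,  88.77547882]), 62, np.float64(1.0659354799378837))
76 [497.05060943  86.78639646  97.80825001]
jar (array([499.96762807, 326.98603565]), 134, np.float64(1.0614172451803245))
[115.89592594 137.77086661 157.42371034] [499.13869577 322.17009426 156.02155206]
wrist cap skirt (array([499.44354541,  87.59805531]), 35, np.float64(0.060586731539977734)) knob (array([499.2353736 ,  87.10165854]), 40, np.float64(0.21163948527195586))
358 [499.13466134  87.78631698  51.66321455]
```

View pics/j5.png

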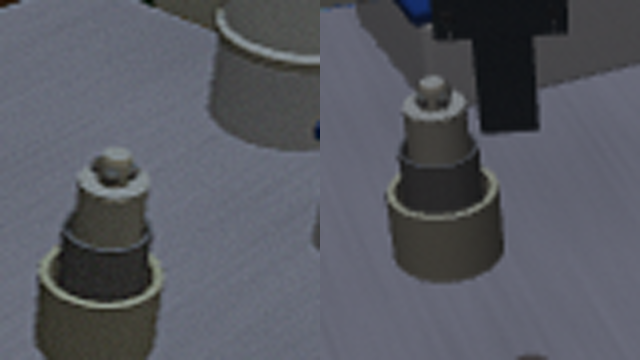

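The jar stands upright in the liner in the crock, with its shoulder at z≈137.5, seated. Now for the cap.

Request:
{"api": "move_arm", "payload": {
  "plan": [
    [[-0.15,-0.35,-4.5],0,0],
    [[0,0,-4.5],0,0],
    [[0,0,-4.5],0,0],
    [[0,0,-4],0,0],
    [[0,0,-2.5],0,0]
  ]
}}

```text
time_s: 17.45
ee_pos: [497.4, 93.1, 39.5]
ee_rot: [-179.9, -0.2, 165.2]
force: [0.4, -0.4, 0.5]
gripper_width: 90.9
gripper_force: 0.0
```

Request:
{"api": "move_arm", "payload": {
  "plan": [
    [[0,0,-0.6],0,0],
    [[0,0,0],0,0],
    [[0,0,0],0,0],
    [[0,0,0],0,0]
  ]
}}

```text
time_s: 17.85
ee_pos: [500.6, 92.3, 38.2]
ee_rot: [179.9, 0.2, 165.1]
force: [-0.7, -0.1, -0.0]
gripper_width: 90.9
gripper_force: 0.0
```

Request:
{"api": "move_arm", "payload": {
  "plan": [
    [[-0.15,-0.45,-0.4],0,0],
    [[0,0,-0.4],0,0],
    [[0,0,0],0,0],
    [[0,0,0],0,0]
  ]
}}

```text
time_s: 18.25
ee_pos: [497.6, 87.1, 28.5]
ee_rot: [180.0, -0.0, 165.1]
force: [0.7, 0.5, 0.6]
gripper_width: 91.4
gripper_force: 0.0
```

Request:
{"api": "move_arm", "payload": {
  "plan": [
    [[0.1,0,0.1],0,1],
    [[0,0,0],0,1],
    [[0,0,0],0,1],
    [[0,0,0],0,1],
    [[0,0,0],0,1]
  ],
  "squeeze": 60
}}

```text
time_s: 18.75
ee_pos: [498.7, 87.2, 29.6]
ee_rot: [180.0, -0.0, 165.1]
force: [0.1, -1.2, -0.1]
gripper_width: 54.4
gripper_force: 0.0
```

Request:
{"api": "move_arm", "payload": {
  "plan": [
    [[0,0,0],0,1],
    [[0,0,0],0,1],
    [[0,0,0],0,1],
    [[0,0,0],0,1],
    [[0,0,0],0,1]
  ]
}}

```text
time_s: 19.25
ee_pos: [498.7, 87.2, 29.6]
ee_rot: [180.0, -0.0, 165.1]
force: [-0.9, 0.8, -0.1]
gripper_width: 14.2
gripper_force: 0.0
```

```bash
python3 - <<'E'
from h import *
print(env.state()["ee_pos"],env.state()["gripper_width"])
I=[]
for n,(u,v) in(("scene",(255,177)),("side",(212,198)),("wrist",(256,240))):
    p=env.grab_frame(n); f=p["frame"][...,::-1]; h=40 if n!="wrist" else 100
    I.append(cv2.resize(f[v-h:v+h,u-h:u+h],(260,260)))
    W=cloud(p); print(n,[ (d["point"],round(d["score"],2)) for d in env.search_frame(p,"cap")[:2]])
    if n!="wrist": print(fit2(W,(498.5,88),4,23,21,21))
cv2.imwrite("pics/c6.png",np.hstack(I))
E
```

```text
[498.6972498   87.23405324  29.56570416] 14.182010289804014
scene [([255.4, 180.4], 0.53), ([201.3, 325.1], 0.52)]
(array([498.24032308,  86.83657988]), 82, np.float64(0.5864683677364013))
side [([210.3, 200.3], 0.67)]
(array([497.9713457 ,  88.87056741]), 74, np.float64(0.87160495600288))
wrist [([260.7, 206.5], 0.91)]
```

View pics/c6.png

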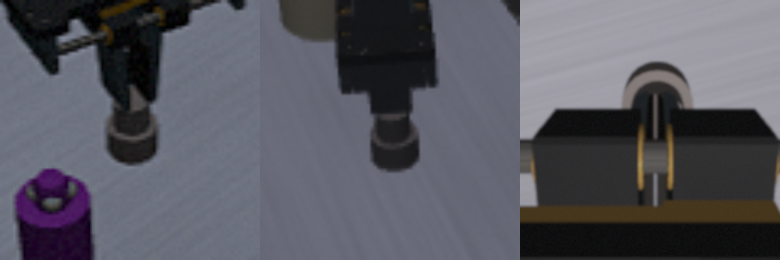

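```bash
python3 - <<'E'
from h import *
np.set_printoptions(precision=1,suppress=True)
s=env.state();print(s["ee_pos"],s["gripper_width"],s["gripper_force"],s["qpos"],s["time_s"])
for n in("scene","side"):
    p=env.grab_frame(n); W=cloud(p); Q=W.reshape(-1,3)
    d=np.hypot(Q[:,0]-498.5,Q[:,1]-88)
    for a in range(0,110,8):
        S=Q[(d<45)&(Q[:,2]>a+2)&(Q[:,2]<a+10)]
        if len(S): print(n,a+2,len(S),S.min(0)[:2],S.max(0)[:2])
s=env.state();print(s["gripper_width"],s["gripper_force"],s["time_s"])
E
```

```text
[498.7  87.2  29.6] 0.4148637518422866 0.0 [  8.6  21.3 111.    0.   47.7 -66.5] 19.55
scene 2 39 [455.7  53.1] [533.8 105.8]
scene 10 37 [485.4  64.9] [521.2  96.4]
scene 18 57 [481.2  65.2] [520.3 106.6]
scene 26 44 [478.9  66.7] [520. 104.]
scene 34 26 [491.1  71.7] [514.5  94.6]
scene 42 32 [488.3  72.2] [514.7  94.8]
scene 50 28 [483.6  72.9] [515.5  93.9]
scene 58 22 [481.   72.6] [516.8  90.3]
scene 66 25 [481.7  73.1] [516.8  90.8]
scene 74 32 [484.4  70.5] [518.8  88.4]
scene 82 31 [477.8  70.1] [517.8  89.7]
scene 90 36 [481.6  70.2] [518.3  93.1]
scene 98 35 [485.3  69.9] [517.8  93.9]
scene 106 35 [485.3  68.5] [518.3  93.1]
side 2 70 [460.4  43.8] [537.8 120.2]
side 10 35 [477.3  66.6] [516.9  91.4]
side 18 48 [476.8  65.8] [517.2 107.9]
side 26 43 [481.9  67.7] [516.6 101.1]
side 34 21 [482.9  72.5] [508.6  86.9]
side 42 26 [482.9  71.2] [510.1  90.8]
side 50 33 [479.8  72.6] [510.8  91.6]
side 58 23 [479.2  72.3] [512.1  83.8]
side 66 22 [479.4  71.6] [512.9  83.3]
side 74 29 [479.6  71.1] [509.7  83.3]
side 82 3 [490.5  73.8] [498.   77.3]
0.22796947735743234 0.0 19.65
```

```bash
python3 - <<'E'
from h import *
I=[]
for n,(u,v) in(("scene",(252,165)),("side",(212,190))):
    p=env.grab_frame(n); h=32; f=p["frame"][v-h:v+h,u-h:u+h,::-1]
    f=np.clip(f.astype(float)*2,0,255).astype(np.uint8)
    I.append(cv2.resize(f,(390,390),interpolation=cv2.INTER_CUBIC))
    W=cloud(p); c=u-1
    print(n); 
    for r in range(v-28,v+25,2): print(r,np.round(W[r,c+2],0), p["frame"][r,c+2])
cv2.imwrite("pics/c7.png",np.hstack(I))
E
```

```text
scene
137 [519.  67. 168.] [21 14  4]
139 [519.  66. 163.] [57 39  1]
141 [522.  63. 160.] [14 21 25]
143 [527.  59. 159.] [23 26 28]
145 [531.  55. 157.] [13  8  9]
147 [531.  55. 152.] [6 2 8]
149 [530.  55. 146.] [0 4 0]
151 [513.  70. 122.] [10  7 13]
153 [512.  71. 114.] [29 26 32]
155 [511.  73. 107.] [18 24 28]
157 [512.  71. 102.] [18 24 25]
159 [512.  70.  96.] [17 19 21]
161 [510.  72.  88.] [ 7 14 20]
163 [510.  73.  81.] [14 16 20]
165 [509.  73.  74.] [13 16 23]
167 [509.  73.  67.] [29 30 33]
169 [499.  81.  49.] [86 82 84]
171 [507.  74.  51.] [38 34 35]
173 [506.  74.  44.] [27 23 27]
175 [507.  74.  38.] [34 34 35]
177 [507.  73.  31.] [23 26 25]
179 [506.  74.  23.] [89 85 82]
181 [511.  69.  22.] [33 27 30]
183 [511.  69.  15.] [29 26 30]
185 [509.  71.   5.] [27 29 31]
187 [511.  68.   1.] [83 84 95]
189 [514.  66.  -2.] [111 118 129]
side
162 [494.  38. 186.] [20 22 26]
164 [493.  37. 181.] [21 22 25]
166 [491.  33. 178.] [21 22 25]
168 [489.  25. 177.] [21 22 25]
170 [486.  17. 177.] [21 22 24]
172 [483.   7. 178.] [22 22 25]
174 [481.  -1. 178.] [15 15 18]
176 [481.   1. 171.] [14 15 17]
178 [481.   2. 164.] [21 23 26]
180 [482.   7. 154.] [21 23 27]
182 [482.   8. 147.] [22 24 28]
184 [481.   8. 141.] [21 24 27]
186 [498.  75.  82.] [20 22 26]
188 [498.  75.  75.] [21 23 26]
190 [499.  80.  64.] [21 23 26]
192 [499.  84.  54.] [52 50 52]
194 [497.  77.  52.] [64 60 62]
196 [494.  68.  52.] [32 30 32]
198 [495.  74.  40.] [32 30 32]
200 [496.  77.  31.] [32 30 32]
202 [495.  75.  26.] [48 46 47]
204 [493.  72.  21.] [32 30 32]
206 [491.  64.  20.] [32 31 33]
208 [492.  69.   9.] [32 31 33]
210 [491.  69.   2.] [55 54 61]
212 [489.  64.  -1.] [105 107 122]
214 [486.  52.   2.] [105 107 122]
```

View pics/c7.png

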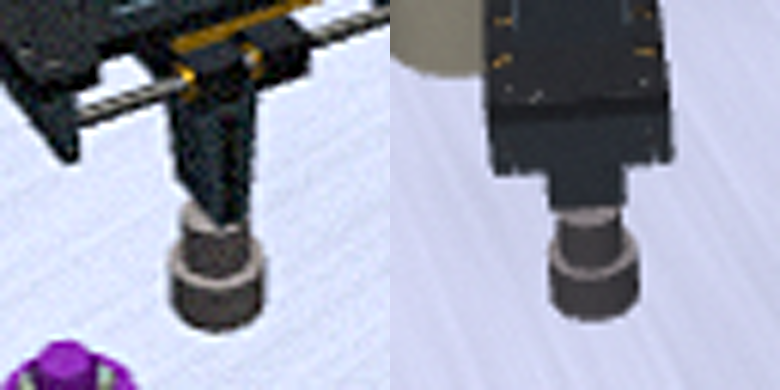

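```bash
python3 - <<'E'
from h import *
np.set_printoptions(precision=1,suppress=True)
p=env.grab_frame("wrist");W=cloud(p);s=env.state()
print(np.array(p["position"])-s["ee_pos"],rot(p["orientation"])[:,2],s["ee_pos"],s["qpos"],s["gripper_width"])
Q=W[:120].reshape(-1,3);print("table z",np.nanpercentile(Q[:,2],[5,50,95]))
for r in range(120,384,12): print(r,W[r,256],W[r,235],W[r,300])
E
```

```text
[-66.2  17.2 197.9] [ 0.2 -0.1 -1. ] [498.7  87.2  29.6] [  8.6  21.3 111.    0.   47.7 -66.5] 0.5479130184827604
table z [-1.4 -0.3  0.9]
120 [427.  102.9  -0.4] [422.9  87.1   0.2] [435.9 136.3  -1.4]
132 [435.8 100.6   1.1] [431.6  84.6  -0.2] [444.9 134.3  -1.9]
144 [444.8  98.2   0.2] [440.6  82.   -0.3] [453.8 132.    0.2]
156 [454.1  95.7  -0.9] [449.6  79.4   0.5] [463.  129.8   0.4]
168 [463.4  93.1  -0.5] [458.9  76.7   0.5] [472.7 127.8  -0.7]
180 [473.1  90.5  -1. ] [468.6  73.8  -0.7] [482.3 125.5  -0.2]
192 [478.5  89.3  18.9] [478.5  70.9  -1.2] [492.  123.2   0.5]
204 [484.3  87.9  31.7] [488.4  68.1  -1.1] [502.2 121.   -0.1]
216 [482.8  88.8  65. ] [490.6  69.9  26.7] [512.8 118.7  -1. ]
228 [482.8  89.   85.9] [460.3  89.1 144.4] [465.6 108.7 144.3]
240 [483.5  89.1 100.7] [460.3  89.9 154.6] [464.9 107.4 154.6]
252 [466.8  94.2 151.1] [462.1  89.8 158.5] [466.3 106.5 158.9]
264 [469.5  93.5 153.2] [464.2  89.4 161. ] [469.8 105.7 158.8]
276 [495.2  86.1 113.3] [468.2  88.1 159.7] [473.4 104.9 158.6]
288 [501.4  84.4 112.7] [472.9  86.6 157.7] [476.3 104.1 159.5]
300 [475.3  92.  161.9] [474.1  86.6 161.6] [478.1 103.3 162.1]
312 [474.1  92.4 168.5] [473.4  87.3 167.7] [476.7 102.7 168.8]
324 [474.   92.5 172.9] [473.5  87.7 172. ] [477.6 102.1 171.7]
336 [474.   92.6 176.7] [472.2  88.5 177.6] [477.3 101.6 175.7]
348 [474.   92.6 180.1] [473.3  88.4 179.7] [476.5 101.2 179.9]
360 [473.9  92.7 183.2] [472.7  88.9 183.4] [475.8 100.8 183.4]
372 [473.7  92.8 186.1] [472.6  89.2 186.2] [476.2 100.4 185.7]
```

View pics/side4.png

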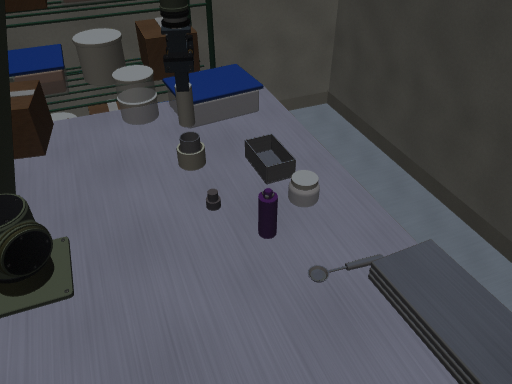

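Request:
{"api": "move_arm", "payload": {
  "plan": [
    [[0,0,0],0,0],
    [[0,0,0],0,0],
    [[0,0,0],0,0],
    [[0,0,0],0,0],
    [[0,0,0],0,0]
  ]
}}

```text
time_s: 20.3
ee_pos: [498.7, 87.2, 29.6]
ee_rot: [180.0, 0.0, 165.1]
force: [-0.0, 0.7, -0.5]
gripper_width: 37.6
gripper_force: 0.0
```

```bash
python3 - <<'E'
from h import *
np.set_printoptions(precision=1,suppress=True)
s=env.state();print(env.tcp_to_grasp,s["ee_pos"],s["gripper_width"])
t=np.radians(165.1)
for n in("scene","side","wrist"):
    p=env.grab_frame(n); W=cloud(p); Q=W.reshape(-1,3)-[*s["ee_pos"][:2],0]
    ty=-np.sin(t)*Q[:,0]+np.cos(t)*Q[:,1]; tx=np.cos(t)*Q[:,0]+np.sin(t)*Q[:,1]
    for a in range(0,160,6):
        m=(abs(tx)<22)&(abs(ty)>24)&(abs(ty)<62)&(Q[:,2]>a+4)&(Q[:,2]<a+10)
        if m.sum(): print(n,a+4,m.sum(),"ty",ty[m].min(),ty[m].max(),"tx",tx[m].min(),tx[m].max())
    if n=="side": save(p,"side8.png",(170,150,260,220),6)
E
```

```text
18.8 [498.7  87.2  29.6] 37.579622403852795
scene 52 1 ty 24.577610305538343 24.577610305538343 tx -16.17813089886365 -16.17813089886365
scene 58 7 ty 25.457047221438373 29.61478549819848 tx -18.25591179989399 11.116274179788274
scene 64 13 ty -25.033969422289655 30.68211126827262 tx -17.89981064813417 12.31410364068699
scene 70 14 ty -24.897447315214993 30.852828280245213 tx -17.347393939557186 15.04662513608994
scene 76 19 ty -27.163919340230972 31.75044054276363 tx -20.67422681890468 16.326754836671352
scene 82 14 ty -27.48450076444393 31.539450363746084 tx -19.851117708005237 12.99691499896479
scene 88 15 ty -27.08131179460662 31.92504489858118 tx -18.952252466077 10.801855047423793
scene 94 21 ty -27.502368186026143 32.73375628790508 tx -19.66934487494449 16.509716280949107
scene 100 16 ty -26.53936455607891 33.165282155058975 tx -18.088460829330444 8.016851615852428
scene 106 19 ty -30.77330932282964 33.846785204481996 tx -18.588218918777173 10.660017500540114
scene 112 16 ty -30.894072381224046 34.134415145634534 tx -19.35056572591058 -4.745968261868191
scene 118 11 ty -30.145
[... 2646 characters left out ...]
348109580979 9.526523550485718
wrist 124 181 ty -25.92613563167828 26.901881076210692 tx -0.43194513891617436 13.43645432416507
wrist 130 211 ty -26.023341391145312 26.89103439220049 tx 4.0460456665209055 16.31607259098375
wrist 136 243 ty -26.10576885157989 26.912336628465084 tx 7.662828780003953 20.26418918050902
wrist 142 225 ty -26.25539059600751 26.961984908198815 tx 11.55569187171287 21.887820279946517
wrist 148 154 ty -26.348668187838143 27.123519285481272 tx 15.550265563322288 21.977942068675944
wrist 154 1476 ty -47.826493912233936 48.727251823998365 tx -7.500177946308449 21.995879568416804
wrist 160 25 ty -45.06930467109462 46.80237192729662 tx -5.384812725565823 21.773714973073865
```

View pics/side8.png

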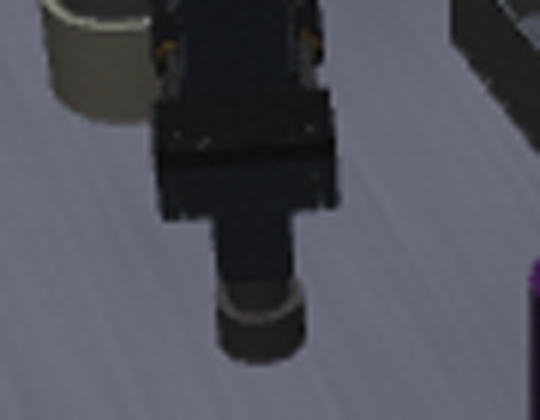

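The fingers swing on an arc. At 38 mm opening the tips are about 27 mm above the reported TCP, and fully shut about 34 mm. So they closed above the knob and the cap is untouched. I'll set a partial opening and measure the tip height there.

Request:
{"api": "move_arm", "payload": {
  "plan": [
    [[0,0,0],0,0.5],
    [[0,0,0],0,0.5],
    [[0,0,0],0,0.5],
    [[0,0,0],0,0.5]
  ]
}}

```text
time_s: 20.85
ee_pos: [498.7, 87.2, 29.6]
ee_rot: [180.0, -0.0, 165.1]
force: [0.8, -0.5, 0.8]
gripper_width: 45.7
gripper_force: 0.0
```

```bash
cat > tip.py <<'E'
from h import *
s=env.state();print(s["ee_pos"],s["gripper_width"]);w=s["gripper_width"]/2
t=np.radians(165.1); p=env.grab_frame("wrist"); W=cloud(p); Q=W.reshape(-1,3)-[*s["ee_pos"][:2],0]
ty=-np.sin(t)*Q[:,0]+np.cos(t)*Q[:,1]; tx=np.cos(t)*Q[:,0]+np.sin(t)*Q[:,1]
z0=s["ee_pos"][2]
for a in np.arange(z0-3,z0+45,2):
    m=(abs(tx)<22)&(abs(ty)>w-4)&(abs(ty)<w+22)&(Q[:,2]>a)&(Q[:,2]<=a+2)&(tx>12)
    if m.sum(): print(round(a+1-z0),m.sum(),np.round([ty[m].min(),ty[m].max(),abs(ty[m]).min()],1))
print(fit2(W,(498.5,88),4,23,21,21))
E
python3 tip.py
```

```text
[498.68995295  87.23039647  29.55689081] 45.67841775672245
26 2 [-26.5  28.1  26.5]
28 22 [-26.9  29.1  22.7]
30 22 [-28.4  27.6  22.3]
32 27 [-29.5  30.4  22.7]
34 40 [-30.4  31.3  22.3]
36 28 [-30.7  30.9  23.3]
38 44 [-30.9  31.8  22.4]
40 44 [-31.5  32.5  22.3]
42 39 [-30.6  32.9  22.5]
44 48 [-31.6  31.2  22.3]
(array([499.57532554,  87.68729445]), 237, np.float64(0.08500505330598429))
```

Request:
{"api": "move_arm", "payload": {
  "plan": [
    [[0.05,0.05,-1.5],0,0.5],
    [[0,0,-0.8],0,0.5],
    [[0,0,-0.2],0,0.5],
    [[0,0,0],0,0.5]
  ]
}}

```text
time_s: 21.3
ee_pos: [499.0, 87.7, 4.3]
ee_rot: [-180.0, -0.0, 165.1]
force: [-0.2, -0.0, 0.2]
gripper_width: 45.5
gripper_force: 0.0
```

```bash
python3 tip.py; python3 -c "
from h import *
print(env.state()['force'])"
```

```text
[498.97525586  87.70156783   4.28598398] 45.45025690595844
-2 5 [-20.5  33.5  20.5]
26 1 [-26. -26.  26.]
28 16 [-27.4  28.   22.5]
30 31 [-27.8  29.   22.3]
32 27 [-30.6  30.3  22.6]
34 38 [-30.9  31.8  22.4]
36 35 [-29.9  31.5  22.3]
38 40 [-30.9  31.7  22.4]
40 38 [-31.2  32.1  22.4]
42 41 [-31.7  32.8  22.5]
44 54 [-31.4  31.9  22.3]
(array([499.58664594,  87.68460908]), 324, np.float64(0.0898163551479243))
[ 0.57215445  0.12015029 -0.65961521]
```

Request:
{"api": "move_arm", "payload": {
  "plan": [
    [[0,0,0],0,1],
    [[0,0,0],0,1],
    [[0,0,0],0,1],
    [[0,0,0],0,1],
    [[0,0,0],0,1]
  ],
  "squeeze": 60
}}

```text
time_s: 21.85
ee_pos: [499.5, 87.8, 4.9]
ee_rot: [180.0, 0.0, 165.1]
force: [-0.1, 1.4, 2.3]
gripper_width: 28.6
gripper_force: 60.0
```

Request:
{"api": "move_arm", "payload": {
  "plan": [
    [[0,0,1],0,1],
    [[0,0,4.5],0,1],
    [[0,0,4.5],0,1],
    [[0,0,4.5],0,1],
    [[0,0,4.5],0,1]
  ]
}}

```text
time_s: 22.35
ee_pos: [498.6, 87.6, 197.0]
ee_rot: [180.0, 0.0, 165.1]
force: [1.5, -0.6, -1.1]
gripper_width: 28.6
gripper_force: 60.0
```

Request:
{"api": "move_arm", "payload": {
  "plan": [
    [[0,3,0.5],0,1],
    [[0,4,0],0,1],
    [[0,4,0],0,1],
    [[0,4,0],0,1],
    [[0,4,0],0,1]
  ]
}}

```text
time_s: 22.85
ee_pos: [498.7, 279.1, 200.2]
ee_rot: [180.0, 0.0, 165.1]
force: [1.1, -0.7, -0.7]
gripper_width: 28.6
gripper_force: 60.0
```

Request:
{"api": "move_arm", "payload": {
  "plan": [
    [[0.1,3,0],0,1],
    [[0,1.3,0],0,1],
    [[0,0,0],0,1],
    [[0,0,0],0,1]
  ]
}}

```text
time_s: 23.25
ee_pos: [500.0, 319.6, 199.6]
ee_rot: [-179.9, -0.0, 165.1]
force: [-0.1, 0.6, 0.7]
gripper_width: 29.1
gripper_force: 60.0
```

```bash
cat > al.py <<'E'
from h import *
s=env.state();e=s["ee_pos"];print(np.round(e,1),np.round(s["force"],1),s["gripper_width"])
b=e[2]-4.7
for n in("scene","side","wrist"):
    p=env.grab_frame(n);W=cloud(p)
    j=fit2(W,(500.5,325),103,134,24.5,24.5); c=fit2(W,(e[0]+.5,e[1]),b+3,b+23,21,21)
    print(n,"jar",np.round(j[0],1),j[1],round(j[2],2),"cap",np.round(c[0],1),c[1],round(c[2],2),"d",np.round(j[0]-c[0],1))
    Q=W.reshape(-1,3); d=np.hypot(*(Q[:,:2]-c[0]).T); S=Q[(d<21)&(d>10)&(Q[:,2]>b-12)&(Q[:,2]<b+30),2]; print("cap z low/hi",np.round(np.percentile(S,[1,5,95]) if len(S) else 0,1),b)
E
python3 al.py
```

```text
[500.  319.6 199.6] [-0.1  0.6  0.7] 29.068301958992496
scene jar [500.2 324.9] 174 0.86 cap [498.8 318.5] 111 0.59 d [1.3 6.4]
cap z low/hi [194.2 195.4 221.6] 194.86560592235722
side jar [499.7 326.8] 135 1.13 cap [498.7 320.2] 89 1.3 d [1.  6.6]
cap z low/hi [193.8 195.5 221.9] 194.86560592235722
wrist jar [501.8 325.3] 173 0.12 cap [500.2 318.8] 330 0.08 d [1.5 6.5]
cap z low/hi [195.4 200.4 222.5] 194.86560592235722
```

Request:
{"api": "move_arm", "payload": {
  "plan": [
    [[0.13,0.65,-0.5],0,1],
    [[0,0,-1.5],0,1],
    [[0,0,-1],0,1],
    [[0,0,0],0,1],
    [[0,0,0],0,1]
  ]
}}

```text
time_s: 23.9
ee_pos: [501.6, 327.1, 169.4]
ee_rot: [-180.0, -0.0, 165.1]
force: [-0.1, 0.2, 0.1]
gripper_width: 28.9
gripper_force: 60.0
```

```bash
python3 al.py
```

```text
[501.6 327.1 169.4] [-0.1  0.2  0.1] 28.92209527103481
scene jar [500.3 325. ] 169 0.68 cap [500.4 326.2] 110 0.74 d [-0.1 -1.2]
cap z low/hi [154.1 161.4 191.2] 164.74436635587082
side jar [499.9 327.4] 139 1.04 cap [500.1 328.7] 84 1.24 d [-0.2 -1.3]
cap z low/hi [153.9 157.8 191.6] 164.74436635587082
wrist jar [501.8 325.2] 248 0.13 cap [501.9 327. ] 328 0.1 d [-0.1 -1.8]
cap z low/hi [166.  170.7 192.6] 164.74436635587082
```

Shifting 1.4 mm in −y, then lowering to first contact with the balls.

Request:
{"api": "move_arm", "payload": {
  "plan": [
    [[0,-0.14,0],0,1],
    [[0,0,-0.5],0,1],
    [[0,0,-0.4],0,1],
    [[0,0,-0.2],0,1],
    [[0,0,0],0,1]
  ]
}}

```text
time_s: 24.55
ee_pos: [501.2, 325.7, 158.0]
ee_rot: [-180.0, -0.0, 165.1]
force: [0.5, 0.5, -0.2]
gripper_width: 29.0
gripper_force: 60.0
```

Request:
{"api": "move_arm", "payload": {
  "plan": [
    [[0,0,-0.2],0,1],
    [[0,0,0],0,1]
  ]
}}

```text
time_s: 24.75
ee_pos: [501.5, 325.8, 156.3]
ee_rot: [-180.0, -0.0, 165.1]
force: [0.8, -0.9, -1.5]
gripper_width: 28.8
gripper_force: 60.0
```

Request:
{"api": "move_arm", "payload": {
  "plan": [
    [[0,0,-0.2],0,1],
    [[0,0,-0.2],0,1],
    [[0,0,0],0,1]
  ]
}}

```text
time_s: 25.05
ee_pos: [502.0, 326.0, 153.8]
ee_rot: [179.9, 0.1, 165.1]
force: [-0.3, -1.1, 4.4]
gripper_width: 29.0
gripper_force: 60.0
```

Request:
{"api": "move_arm", "payload": {
  "plan": [
    [[0,0,-0.2],0,1],
    [[0,0,0],0,1]
  ]
}}

```text
time_s: 25.25
ee_pos: [502.6, 326.3, 153.3]
ee_rot: [179.8, 0.2, 165.1]
force: [-0.8, -1.3, 10.4]
gripper_width: 28.9
gripper_force: 60.0
```

Request:
{"api": "move_arm", "payload": {
  "plan": [
    [[0,0,-0.2],0,1],
    [[0,0,0],0,1]
  ]
}}

```text
time_s: 25.45
ee_pos: [502.7, 326.4, 151.4]
ee_rot: [179.8, 0.2, 165.1]
force: [-1.1, -1.5, 9.2]
gripper_width: 28.9
gripper_force: 60.0
```

Request:
{"api": "move_arm", "payload": {
  "plan": [
    [[0,0,-0.2],0,1],
    [[0,0,0],0,1]
  ]
}}

```text
time_s: 25.65
ee_pos: [501.6, 325.8, 147.0]
ee_rot: [180.0, 0.0, 165.1]
force: [0.1, -0.2, -1.5]
gripper_width: 29.0
gripper_force: 60.0
```

Request:
{"api": "move_arm", "payload": {
  "plan": [
    [[0,0,-0.2],0,1],
    [[0,0,0],0,1]
  ]
}}

```text
time_s: 25.85
ee_pos: [500.8, 325.4, 143.2]
ee_rot: [-179.9, -0.1, 165.1]
force: [-0.4, -0.3, -2.9]
gripper_width: 28.4
gripper_force: 60.0
```

Request:
{"api": "move_arm", "payload": {
  "plan": [
    [[0,0,-0.2],0,1],
    [[0,0,0],0,1]
  ]
}}

```text
time_s: 26.05
ee_pos: [501.5, 325.9, 142.3]
ee_rot: [-180.0, -0.0, 165.1]
force: [-0.6, 0.8, -0.9]
gripper_width: 28.6
gripper_force: 60.0
```

Clicked: the force peaked around 10 N and then dropped. Pressing home now.

Request:
{"api": "move_arm", "payload": {
  "plan": [
    [[0,0,-0.2],0,1],
    [[0,0,0],0,1],
    [[0,0,0],0,1]
  ]
}}

```text
time_s: 26.35
ee_pos: [501.9, 326.0, 141.9]
ee_rot: [179.9, 0.1, 165.1]
force: [-1.9, -0.7, 5.5]
gripper_width: 28.9
gripper_force: 60.0
```

Request:
{"api": "move_arm", "payload": {
  "plan": [
    [[0,0,-0.2],0,1],
    [[0,0,0],0,1],
    [[0,0,0],0,1]
  ]
}}

```text
time_s: 26.65
ee_pos: [502.4, 326.2, 141.8]
ee_rot: [179.8, 0.2, 165.1]
force: [-1.6, -2.4, 12.2]
gripper_width: 28.8
gripper_force: 60.0
```

Request:
{"api": "move_arm", "payload": {
  "plan": [
    [[0,0,-0.2],0,1],
    [[0,0,-0.2],0,1],
    [[0,0,0],0,1],
    [[0,0,0],0,1]
  ]
}}

```text
time_s: 27.05
ee_pos: [503.7, 326.5, 141.8]
ee_rot: [179.7, 0.4, 165.1]
force: [-4.8, -3.7, 30.0]
gripper_width: 28.4
gripper_force: 60.1
```

```bash
python3 al.py
```

```text
[503.7 326.5 141.8] [-4.8 -3.7 30. ] 28.410430019570306
scene jar [500.8 324.6] 170 0.89 cap [502. 325.] 105 0.68 d [-1.2 -0.5]
cap z low/hi [135.5 137.  164.1] 137.09671058204032
side jar [500.5 326.9] 131 1.25 cap [501.5 328.4] 80 1.26 d [-1.  -1.5]
cap z low/hi [134.9 136.2 163.8] 137.09671058204032
wrist jar [502.2 325.2] 369 0.12 cap [503.  325.9] 354 0.1 d [-0.9 -0.7]
cap z low/hi [137.2 143.7 165. ] 137.09671058204032
```

Request:
{"api": "move_arm", "payload": {
  "plan": [
    [[0,0,0],0,1],
    [[0,0,0],0,1],
    [[0,0,0],0,1]
  ]
}}

```text
time_s: 27.5
ee_pos: [503.7, 326.5, 141.8]
ee_rot: [179.7, 0.4, 165.1]
force: [-5.0, -3.7, 28.9]
gripper_width: 28.7
gripper_force: 60.1
```

```bash
python3 -c "
from h import *
s=env.state();print(s['ee_pos'],s['force']); print(env.job_done())"
```

```text
[503.6502301  326.49613948 141.79725071] [-5.03810766 -3.7427712  28.90781308]
the job is handed in; nothing more can be done
None
```

Job handed in at about 27.5 s: the liner is in the crock, the jar is in the liner, and the cap has clicked on and sits on the jar's shoulder, with the gripper still holding it down at about 29 N.

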